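# Fill the paint tray at the pump bottle

### The arm

A 6-joint arm with a two-finger parallel gripper is mounted at the origin on the work surface. World frame = base frame: x ahead of the robot, y to its left, z up, the work surface at z = 0. Lengths are in m, angles in rad, forces in N, time in s.
With the tool pointing down it reaches from about 0.425 to 0.925 m from the base axis. Payload 12.5 kg.
Tool frame: the origin (TCP) lies at the very end of the fingers, on their centre line; the grasp point (between the pads) lies 19 mm behind it; z points along the fingers, y is the direction in which the jaws open and shut (so a half turn about z gives the same grasp; the last joint's range is limited). The gripper opens to 85 mm and grips with 20 to 120 N. Pads are 22 mm wide; open, the fingers measure 114 mm over their backs; the gripper's body (76 mm by 85 mm) begins 54 mm behind the grasp point. The pads swing forward as they close: fully open they stand 13 mm farther back than shut.
Start: joints at [1.167, 0.491, 1.559, -0, 1.092, -0.106], TCP at [0.183, 0.598, 0.231] pointing down, gripper open.
Joint ranges: [-3.1, 3.1], [-0.84, 2.19], [0.05, 2.79], [-1.13, 4.28], [0.06, 2.93], [-2.69, 2.69]. Speed limits (rad/s): [2.22, 2.22, 2.79, 3.14, 3.14, 3.14].

### API

Orientations are given as a unit quaternion [x, y, z, w].
In Python, from station import sense, snapshot, camera_info, sign_off gives the robot as it stands.
- The arm moves only by the tool carry_out, never from a script. Its argument "increments" is a list of rows, each a list of 5 numbers: the shift along the tool's x, y, z in cm, then the turn about the tool's z in degrees, then the opening, from 0 (shut) to 1 (fully open). In form: [[x, y, z, roll, claw], ...]. A call has 1 to 10 rows; each row shifts and turns the commanded pose from where the row before left it, along the tool's axes as they then stand; what a row does not reach is not made up. A row lasts 1/10 s, in which the tool goes at most 50 mm and 8.59 degrees, less where a joint would pass 70% of its speed; a pose out of reach is approached as far as the arm can. A call is refused whole if a number of a shift passes 5 or a number of a turn 8.59, either way. A call with a gripper value outside its range is refused whole. The fingers move at their own pace and stop on an object; "force" is the grip in N (left out, the last holds). Time passes only in rows, so rows that do not move let the fingers close. It gives the time, the measured TCP pose, the force and the opening at its end, in the units of the state.
- sense(): the state, without advancing time (a new reading comes with each control period).
- snapshot(name): name is "scene" or "top"; returns the picture (420x560x3 uint8, red, green, blue); there is no depth.
- camera_info(name): a dict with "fx", "fy", "cx", "cy" (pixels), "extrinsics" (4x4, takes a point from camera to world coordinates). Camera axes: x right, y up, looking along -z (the intrinsics and any distortion apply to the point x, -y, -z); pixel columns grow to the right and rows downward; lengths in m; the calibration is good to about 2 mm. A picture is of the moment at which its call begins. camera_info takes no time and is no camera call.
- sign_off(): hands the job in, once; it reports no verdict.
The state is a dict: "time_s": time; "qpos": joint angles; "joint_velocities": joint speeds; "effort": joint torques, N m; "tool_pos": TCP position; "orientation": TCP orientation; "contact_force": force on the tool from outside, world axes, zero at the start; "torque": the same for the moment, N m; "opening": finger opening in m.
Only numpy, scipy, OpenCV 4.12 (cv2) and the standard library are available. Lean on these libraries where they do the work, as an engineer would, in place of code of your own. Each camera call takes 0.05 s, during which the arm holds its last target. There are 200 camera calls.

### The job

Get a paint tray ready for the next painter: pull out the tray that sticks out of the wooden rack, stand it flat on the table with its deep well under the spout of the pump bottle, then press the pump head fully down and let it spring back up. Leave the tray standing there; do not press the pump unless the well is under the spout, and do not shove or knock over the other things on the table.

Things in the scene. Friction and masses are not known exactly. Their poses are not given: they have to be found in the camera images.
- tray: Grey plastic tray, 180 long (x) x 64 wide (y) x 34 mm high, upright 3 mm walls, about 0.14 kg; gripped across its width from above. Origin: centre of underside, z up. Deep well at the -x end (inside x -87 to -13 mm, 58 wide, 31 deep), then a ribbed ramp rising to the +x end. Starts flat in the rack's lower left slot (seen from the robot): ramp end covered, well end sticking out 90 to 100 mm.
- tray_well (a point): Centre of the tray's well, on its floor: 50 mm from the tray's origin towards its -x end (40 mm inside that end), 3 mm above the underside.
- tray_ramp (a point): Point for a grip across the ramp end of the tray, at rim height: 55 mm from the tray's origin towards its +x end, 34 mm above the underside.
- pump (a joint): How far the pump head is pressed down, m: 0 = up, 0.018 = fully down (a hard stop). It is sprung: about 2.5 N to start, 10 N fully down, and it rises by itself when let go.
- pump_top (a point): Centre of the top of the black pump head, a disc 38 mm across, pressed straight down; 218 mm above the table when up. Its bottle is white, 66 mm across, fixed in one of the stand's three places; the two other bottles have pointed tips (208 mm high) and no spout.
- pump_spout (a point): Mouth of the pump's spout, pointing down: 92 mm out from the pump's axis, roughly towards the robot, 182 mm above the table; it goes up and down with the head. The spout is a tube 12 mm thick.
- stand: Fixed plywood bottle stand, three bottles side by side on its y axis, 80 mm apart. Origin: centre of the underside, below the middle bottle; its front faces its own -x. 274 mm wide (y); side cheeks 75 mm high; its foremost part is a dowel 44 mm before the origin at 55 mm height. Rack and stand may swap sides of the table. The table top before rack and stand is clear.
- rack: Fixed plywood rack, 187 wide (y), 177 mm high, open at its front, which faces its own -x and lies 35 mm before the origin (underside, mid-width); it reaches 101 mm behind it. Two columns of three slots, each 80 mm wide (column centres 44.5 mm from mid-width); the lowest have the table as floor and 56 mm of height. Other trays and paper lie in the upper slots.
- brush_jar: Glass jar with brushes, 64 mm across, 170 mm high, standing between rack and stand; a bystander. Origin: centre of the underside.
- cup: White cup, 68 mm across, 75 mm high; a bystander. Origin: centre of the underside.
- tape: Cardboard roll, a ring 90 mm across, 24 mm high; a bystander. Origin: centre of the underside.
- stamp: Wooden printing block 70 x 50 x 20 mm with a turned handle, 60 mm high in all; a bystander. Origin: centre of the underside.
- paint_tube: Paint tube lying down, 132 mm long, 27 mm thick; a bystander. Origin: on its underside near the middle.
- eraser_block: Wooden board rubber 110 x 70 x 28 mm; a bystander. Origin: centre of the underside.
- glue_stick: Glue stick standing up between rack and stand, before the brush jar, 36 mm across, 106 mm high; a bystander. Origin: centre of the underside.
Things that resemble listed ones, but are neither listed nor needed, are in the scene too. There is more than one size of the tray; the job needs the smaller.

How it is judged:
By the outcome, as a careful person would: the job done as asked, in the order asked, and still so for the second after the job is handed in, with the robot touching nothing.
It also fails if it takes over 67 s, if anything falls off the work surface, if the arm or the gripper's body presses on something with over 40 N, if the wrist force passes 120 N, or if a joint passes its speed limit or range.

## Working session

There is one attempt and no reset: what is moved stays moved. The work goes in short steps, Python scripts to look and compute and a tool call to move; the robot and the scene stay as the last step left them, time stands still between calls to the robot, and variables do not carry over. Pictures are saved under pics/ and viewed, about 8 in all and at most 12, crops included, and the job is handed in when it is done.

Besides the shell and the picture viewer there is one more tool, called after "Request:" by a JSON object that holds its "api" and its "payload". carry_out: Moves the arm, as the interface text tells. Its arguments: {"type":"object","properties":{"increments":{"type":"array"},"force":{"type":"number"}},"required":["increments"]}

```bash
mkdir -p pics; python3 - <<'E'
from station import *
import cv2,numpy as np
s=sense();print(s['time_s'],s['tool_pos'],s['orientation'],s['opening'])
for n in("scene","top"):
    cv2.imwrite(f"pics/{n}0.png",cv2.resize(snapshot(n)[:,:,::-1],None,fx=1.42,fy=1.42,interpolation=cv2.INTER_CUBIC))
    c=camera_info(n);print(n,{k:(np.round(v,4).tolist() if k=='extrinsics' else v) for k,v in c.items()})
E
```

```text
0.0 [0.18327833 0.59730907 0.23075235] [ 1.48336738e-01  9.88936774e-01 -5.04109211e-04 -1.24575613e-04] 0.0853950972851997
scene {'fx': 401.12718048247393, 'fy': 401.12718048247393, 'cx': 282.7382137791039, 'cy': 206.23036641859335, 'extrinsics': [[0.99, 0.1224, -0.0699, 0.3997], [-0.1405, 0.8203, -0.5544, -0.5894], [-0.0105, 0.5586, 0.8293, 1.024], [0.0, 0.0, 0.0, 1.0]]}
top {'fx': 504.19575784726476, 'fy': 504.19575784726476, 'cx': 289.4032693765504, 'cy': 199.3943272635137, 'extrinsics': [[0.027, 0.9908, -0.1329, 0.2894], [-0.9993, 0.0301, 0.0216, 0.0027], [0.0254, 0.1322, 0.9909, 1.412], [0.0, 0.0, 0.0, 1.0]]}
```

View pics/scene0.png

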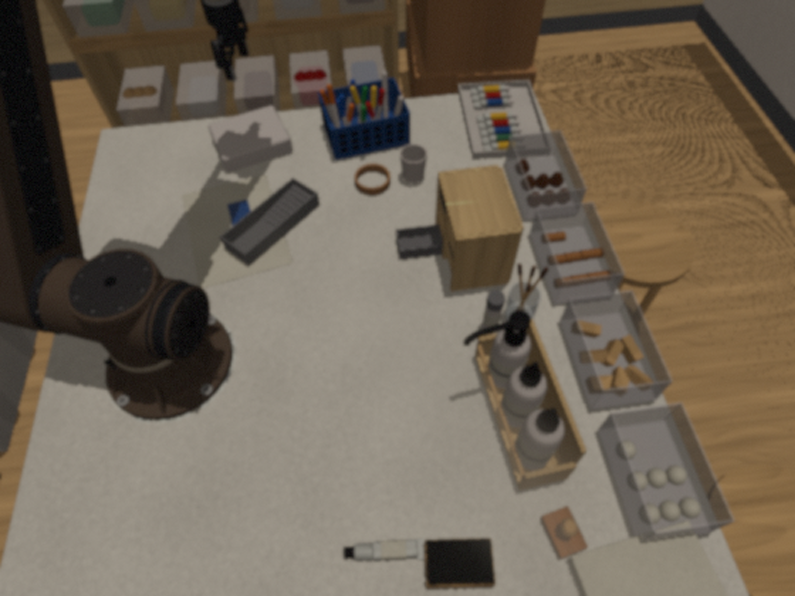

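View pics/top0.png

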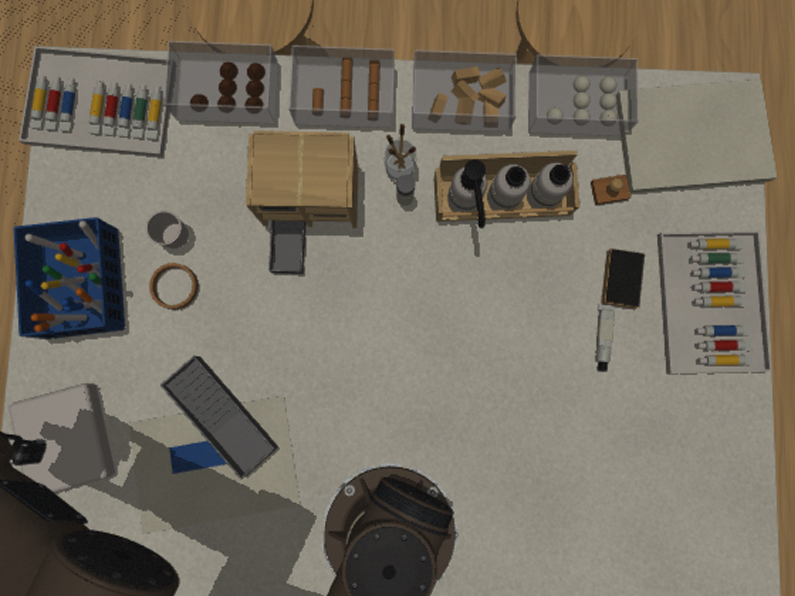

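The tray's well end sticks out of the rack at top px (287,250). The pump is the left bottle, with its head at (474,174) and spout tip at about (480,222). Next I'll crop both closer.

```bash
cat > h.py <<'E'
from station import *
import cv2,numpy as np
from scipy.optimize import least_squares
def ray(n,u,v):
    c=camera_info(n);E=np.array(c['extrinsics'])
    d=E[:3,:3]@np.array([(u-c['cx'])/c['fx'],-(v-c['cy'])/c['fy'],-1]);return E[:3,3],d
def onz(n,u,v,z):
    o,d=ray(n,u,v);return o+d*(z-o[2])/d[2]
def proj(n,p):
    c=camera_info(n);E=np.array(c['extrinsics']);q=E[:3,:3].T@(np.array(p)-E[:3,3])
    return c['cx']-c['fx']*q[0]/q[2],c['cy']+c['fy']*q[1]/q[2]
def crop(n,x,y,w,h,k,f):
    im=snapshot(n)[y:y+h,x:x+w,::-1];im=cv2.convertScaleAbs(im,alpha=1.5)
    cv2.imwrite(f,cv2.resize(im,None,fx=k,fy=k,interpolation=cv2.INTER_CUBIC))
E
python3 - <<'E'
from h import *
crop("top",165,85,240,120,10/3,"pics/t1.png")
crop("scene",265,110,160,120,5,"pics/s1.png")
print(camera_info("top").keys())
E
```

```text
dict_keys(['fx', 'fy', 'cx', 'cy', 'extrinsics'])
```

View pics/t1.png

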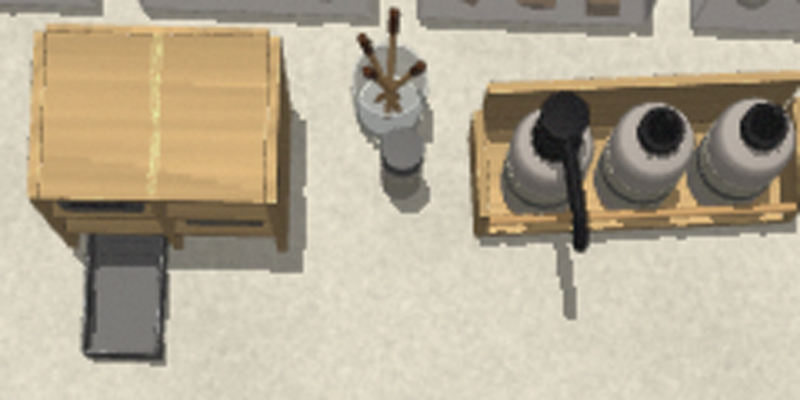

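View pics/s1.png

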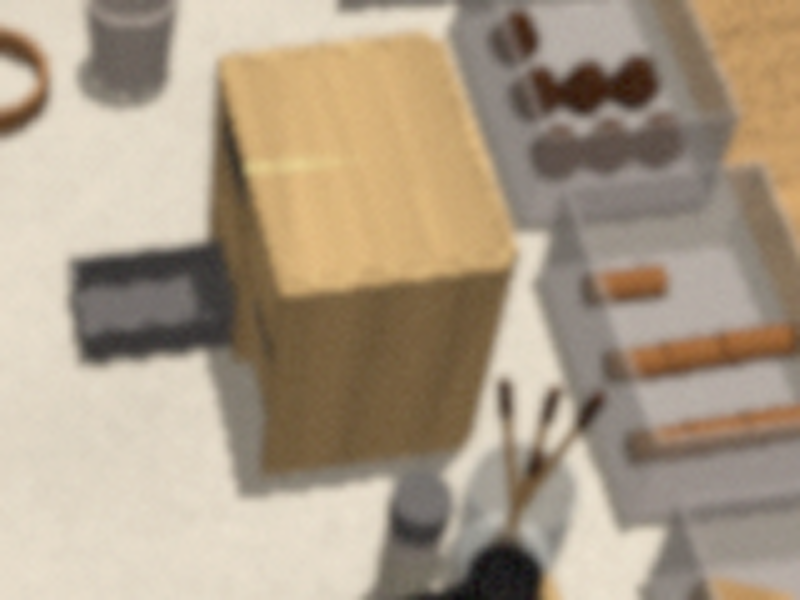

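In the top crop, the tray rim corners are at (84,354) and (161,360), and its sides meet the rack at (90,235) and (167,240). The pump head is at (563,117), the spout end at (581,246), and the other bottle tips at (661,131) and (765,126).

```bash
python3 - <<'E'
from h import *
P=lambda u,v,z:onz("top",165+u*.3,85+v*.3,z)
for n,u,v,z in [("trL",84,354,.034),("trR",161,360,.034),("trLb",90,235,.034),("trRb",167,240,.034),("head",563,117,.218),("spout",581,244,.190),("b2",661,131,.208),("b3",765,126,.208),("rackTL",30,197,.177),("rackTR",277,204,.177),("rackBL",36,27,.177),("rackBR",280,32,.177),("standFL",480,232,.055),("standFR",795,215,.055),("glue",403,150,.106),("jar",388,100,.17),("cupish",403,170,.0)]:
    print(n,np.round(P(u,v,z),4))
h=P(563,117,.218);s=P(581,244,.19);print(np.hypot(*(h-s)[:2]),np.degrees(np.arctan2(*(s-h)[[1,0]])))
for p in (h,s): print(np.array(proj("scene",p)), np.array(proj("scene",p))*1.42)
E
```

```text
trL [0.4886 0.2461 0.034 ]
trR [0.4856 0.1826 0.034 ]
trLb [0.5889 0.2465 0.034 ]
trRb [0.5867 0.1824 0.034 ]
head [ 0.6485 -0.1268  0.218 ]
spout [ 0.56   -0.1448  0.19  ]
b2 [ 0.6433 -0.2008  0.208 ]
b3 [ 0.6498 -0.2782  0.208 ]
rackTL [0.5853 0.2673 0.177 ]
rackTR [0.5861 0.0828 0.177 ]
rackBL [0.7173 0.2704 0.177 ]
rackBR [0.72   0.0856 0.177 ]
standFL [ 0.5973 -0.0774  0.055 ]
standFR [ 0.6203 -0.3389  0.055 ]
glue [ 0.6506 -0.0114  0.106 ]
jar [0.6717 0.0019 0.17  ]
cupish [ 0.6622 -0.013   0.    ]
0.09025920136408239 -168.5318133676073
[363.54598306 223.42172084] [516.23529594 317.25884359]
[327.13139092 240.69616115] [464.52657511 341.78854883]
```

Request:
{"api": "carry_out", "payload": {"increments": [[0, 0, 0, -8.5, 1], [0, 0, 0, -8.5, 1], [-2, -2.3, 0, 0, 1], [-2.8, -3.2, 0, 0, 1], [-2.8, -3.2, 0, 0, 1], [-2.8, -3.2, 0, 0, 1], [-2.8, -3.2, 0, 0, 1], [-2.8, -3.2, 0, 0, 1], [-2.8, -3.2, 0, 0, 1], [-2.8, -3.2, 0, 0, 1]], "force": 30}}

```text
time_s: 1.2
tool_pos: [0.4, 0.3488, 0.2313]
orientation: [0.0, 1.0, 0.0, 0.0]
contact_force: [-0.2, -0.2, -0.4]
opening: 0.0858
```

Request:
{"api": "carry_out", "payload": {"increments": [[-2.8, -3.2, 0, 0, 1], [-2.8, -3.2, 0, 0, 1], [-2.8, -3.2, 0, 0, 1], [-2.8, -3.2, 1, 0, 1], [-0.5, -0.6, 4, 0, 1], [0, 0, 4, 0, 1], [0, 0, 3, 0, 1], [0, 0, 0, 0, 1]]}}

```text
time_s: 2.0
tool_pos: [0.5144, 0.2155, 0.108]
orientation: [0.001, 1.0, -0.001, -0.003]
contact_force: [0.2, -0.7, 0.6]
opening: 0.0857
```

```bash
python3 - <<'E'
from h import *
crop("top",165,120,160,120,5,"pics/t2.png")
print(sense()['tool_pos'])
E
```

```text
[0.51541318 0.21593512 0.11026288]
```

View pics/t2.png

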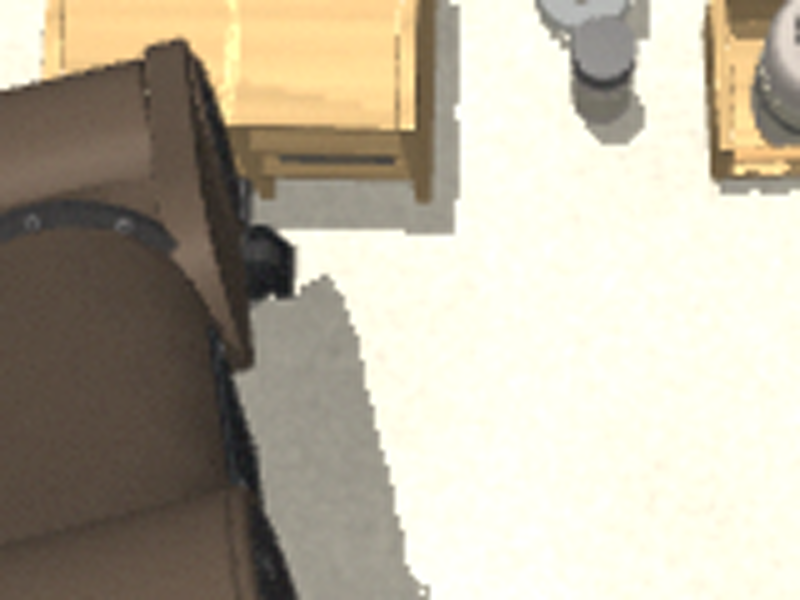

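The arm hides the tray from the top camera, so I'll check clearance in the scene view.

```bash
python3 - <<'E'
from h import *
crop("scene",200,60,240,180,10/3,"pics/s2.png")
s=sense();print(s['tool_pos'],s['qpos'],s['contact_force'])
E
```

```text
[0.51615158 0.21627427 0.11177843] [ 2.78720621e-01  5.50383163e-01  1.84025550e+00  1.21752213e-04
  7.51353887e-01 -1.29116009e+00] [-0.44659529 -0.02219303 -0.15313045]
```

View pics/s2.png

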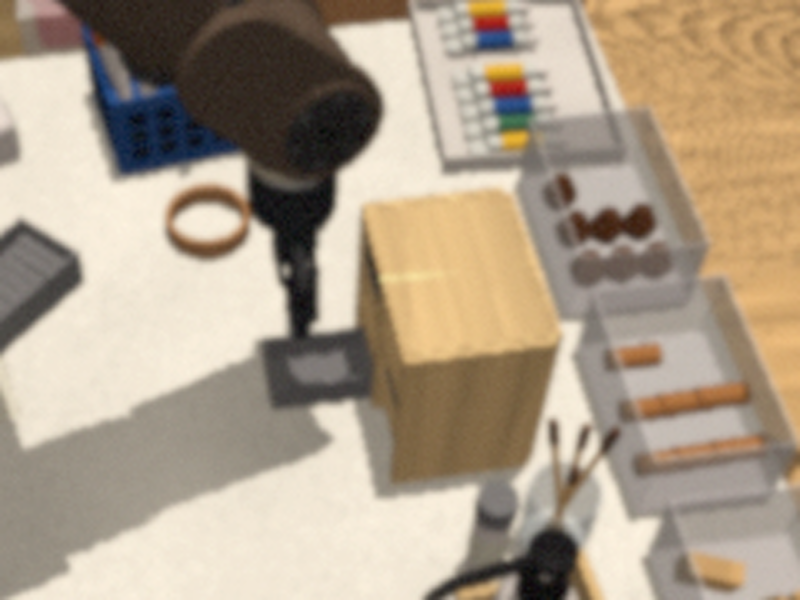

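The jaws straddle the tray's well and the wrist is clear of the rack. I'll shift 1 cm outward, then descend.

Request:
{"api": "carry_out", "payload": {"increments": [[1, 0, 0, 0, 1], [0, 0, 2.5, 0, 1], [0, 0, 2.5, 0, 1], [0, 0, 2, 0, 1], [0, 0, 1.2, 0, 1], [0, 0, 1, 0, 1], [0, 0, 1, 0, 1], [0, 0, 0, 0, 1]]}}

```text
time_s: 2.9
tool_pos: [0.5057, 0.2162, 0.0088]
orientation: [0.0, 1.0, -0.0, -0.0]
contact_force: [-0.0, -0.2, -0.6]
opening: 0.0852
```

Request:
{"api": "carry_out", "payload": {"increments": [[0, 0, 0, 0, 0.6], [0, 0, 0, 0, 0.6], [0, 0, 0, 0, 0.6], [0, 0, 0, 0, 0.6], [0, 0, 0, 0, 0.6], [0, 0, 0, 0, 0.6]], "force": 30}}

```text
time_s: 3.5
tool_pos: [0.5063, 0.2163, 0.0101]
orientation: [0.001, 1.0, 0.0, 0.001]
contact_force: [-1.1, 0.7, 6.3]
opening: 0.0634
```

Request:
{"api": "carry_out", "payload": {"increments": [[0, 0, -0.2, 0, 0.6], [1, 0, 0, 0, 0.6], [1.5, 0, 0, 0, 0.6], [1.5, 0, 0, 0, 0.6], [1.5, 0, 0, 0, 0.6], [1.5, 0, 0, 0, 0.6], [1.5, 0, 0, 0, 0.6], [1.5, 0, 0, 0, 0.6], [1, 0, 0, 0, 0.6], [0, 0, 0, 0, 0.6]]}}

```text
time_s: 4.5
tool_pos: [0.3945, 0.2162, 0.0113]
orientation: [0.0, 1.0, -0.0, -0.001]
contact_force: [-0.2, -0.3, -1.4]
opening: 0.0635
```

Request:
{"api": "carry_out", "payload": {"increments": [[0, 0, 0.2, 0, 0.6], [0, 0, 0, 0, 1], [0, 0, 0, 0, 1], [0, 0, 0, 0, 1], [0, 0, 0, 0, 1], [0, 0, -2, 0, 1], [0, 0, -3, 0, 1], [0, 0, -3, 0, 1], [0, 0, 0, 0, 1]]}}

```text
time_s: 5.4
tool_pos: [0.3972, 0.2168, 0.0921]
orientation: [0.001, 1.0, 0.001, 0.002]
contact_force: [0.4, 0.1, -0.8]
opening: 0.0853
```

```bash
python3 - <<'E'
from h import *
crop("scene",180,90,240,180,10/3,"pics/s3.png")
s=sense();print(s['tool_pos'],s['opening'])
E
```

```text
[0.39665705 0.21653644 0.09063041] 0.08531228965779455
```

View pics/s3.png

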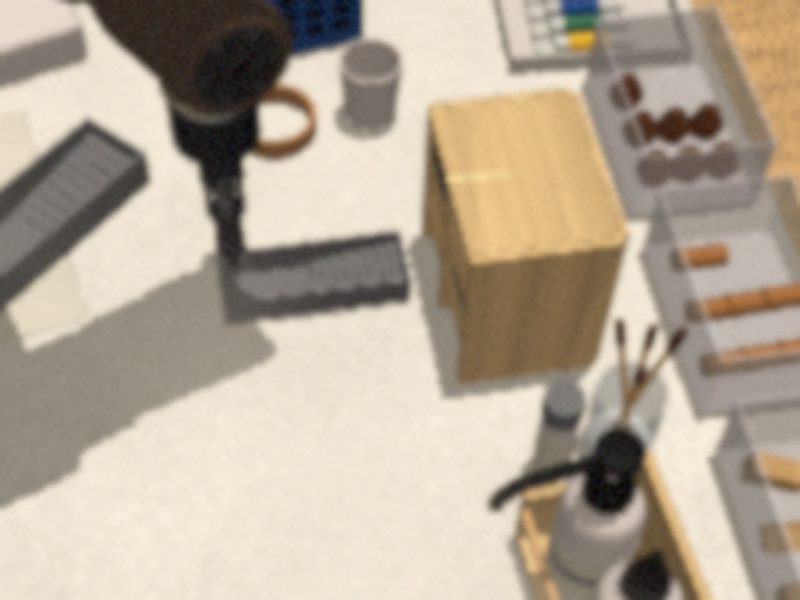

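The tray is out of the rack. Its ramp end rim corners are at crop px (400,234) and about (408,280).

```bash
python3 - <<'E'
from h import *
for u,v in ((400,234),(408,280),(220,304)): print(onz("scene",180+u*.3,90+v*.3,.034))
E
```

```text
[0.56324565 0.2412762  0.034     ]
[0.56138781 0.18421593 0.034     ]
[0.38322883 0.18216554 0.034     ]
```

Request:
{"api": "carry_out", "payload": {"increments": [[-4, 0, 0, 0, 1], [-4, 0, 0, 0, 1], [-3.5, 0, 0, 0, 1], [-1, 0, 0, 0, 1], [0, 0, 0, 0, 1]]}}

```text
time_s: 5.95
tool_pos: [0.5213, 0.2158, 0.0879]
orientation: [0.001, 1.0, -0.0, -0.001]
contact_force: [0.1, -0.3, 0.0]
opening: 0.0852
```

Request:
{"api": "carry_out", "payload": {"increments": [[0, 0, 2.5, 0, 1], [0, 0, 2.5, 0, 1], [0, 0, 1.5, 0, 1], [0, 0, 1.1, 0, 1], [0, 0, 0, 0, 0.6], [0, 0, 0, 0, 0.6], [0, 0, 0, 0, 0.6], [0, 0, 0, 0, 0.6], [0, 0, 0, 0, 0.6], [0, 0, 0, 0, 0.6]], "force": 40}}

```text
time_s: 6.95
tool_pos: [0.5211, 0.2162, 0.0136]
orientation: [0.001, 1.0, 0.0, 0.0]
contact_force: [0.7, -0.7, -0.6]
opening: 0.063
```

Request:
{"api": "carry_out", "payload": {"increments": [[0, 0, -1, 0, 0.6], [0, 0, -2, 0, 0.6], [0, 0, -2, 0, 0.6], [1.3, -2, 0, 0, 0.6], [1.3, -3.5, 0, 0, 0.6], [1.3, -3.5, 0, 0, 0.6], [1.2, -3.5, 0, 0, 0.6], [0, -3.5, 0, 0, 0.6], [0, 0, 0, 0, 0.6], [0, 0, 0, 0, 0.6]], "force": 50}}

```text
time_s: 7.95
tool_pos: [0.47, 0.0557, 0.0639]
orientation: [0.002, 1.0, 0.0, 0.0]
contact_force: [0.3, 1.1, -1.2]
opening: 0.0629
```

Request:
{"api": "carry_out", "payload": {"increments": [[0, 0, 0, 8, 0.6], [0, 0, 0, 8, 0.6], [0, 0, 0, 8, 0.6], [0, 0, 0, 8, 0.6], [0, 0, 0, 8, 0.6], [0, 0, 0, 8, 0.6], [0, 0, 0, 8, 0.6], [0, 0, 0, 8, 0.6], [0, 0, 0, 8, 0.6], [0, 0, 0, 8, 0.6]]}}

```text
time_s: 8.95
tool_pos: [0.4699, 0.0574, 0.0635]
orientation: [0.645, 0.764, 0.0, 0.0]
contact_force: [-0.4, -0.4, -1.5]
opening: 0.063
```

Request:
{"api": "carry_out", "payload": {"increments": [[0, 0, 0, 8, 0.6], [0, 0, 0, 8, 0.6], [0, 0, 0, 0, 0.6], [0, 0, 0, 0, 0.6]]}}

```text
time_s: 9.35
tool_pos: [0.4698, 0.0569, 0.0634]
orientation: [0.742, 0.671, 0.0, 0.0]
contact_force: [-0.3, 0.3, -1.4]
opening: 0.0626
```

```bash
cat >> h.py <<'E'
from scipy.spatial.transform import Rotation as Ro
def rel(t):
    s=sense();R=Ro.from_quat(s['orientation']).as_matrix()
    print(s['time_s'],np.round(s['tool_pos'],4),'xang',np.degrees(np.arctan2(R[1,0],R[0,0])),'q6',s['qpos'][5],'F',np.round(s['contact_force'],1),s['opening'])
    print('cm',np.round(100*R.T@(np.array(t)-s['tool_pos']),2))
E
python3 - <<'E'
from h import *
rel([.47,-.2465,.064]);rel([.544,-.2465,.0136])
E
```

```text
9.35 [0.4698 0.0569 0.0634] xang 84.23821845650427 q6 0.08123766594081504 F [-0.3  0.3 -1.4] 0.06258859708217684
cm [-30.19   3.06  -0.06]
9.35 [0.4698 0.0569 0.0634] xang 84.23821845650427 q6 0.08123766594081504 F [-0.3  0.3 -1.4] 0.06258859708217684
cm [-29.45  10.43   4.98]
```

Request:
{"api": "carry_out", "payload": {"increments": [[-2, 0.2, 0, 0, 0.6], [-3.2, 0.3, 0, 0, 0.6], [-3.2, 0.3, 0, 0, 0.6], [-3.2, 0.3, 0, 0, 0.6], [-3.2, 0.3, 0, 0, 0.6], [-3.2, 0.3, 0, 0, 0.6], [-3.2, 0.3, 0, 0, 0.6], [-3.2, 0.4, 0, 0, 0.6], [-3.2, 0.3, 0, 0, 0.6], [-2.6, 0.3, 0, 0, 0.6]]}}

```text
time_s: 10.35
tool_pos: [0.4678, -0.2487, 0.0633]
orientation: [0.742, 0.67, 0.0, 0.0]
contact_force: [0.1, 0.9, -2.0]
opening: 0.0626
```

```bash
python3 - <<'E'
from h import *
rel([.544,-.2465,.04])
crop("top",260,90,160,120,5,"pics/t4.png")
E
```

```text
10.35 [ 0.4678 -0.2487  0.0633] xang 84.14856439781873 q6 -0.5113736947533913 F [ 0.1  0.9 -2. ] 0.06255567562230457
cm [1.   7.56 2.34]
```

View pics/t4.png

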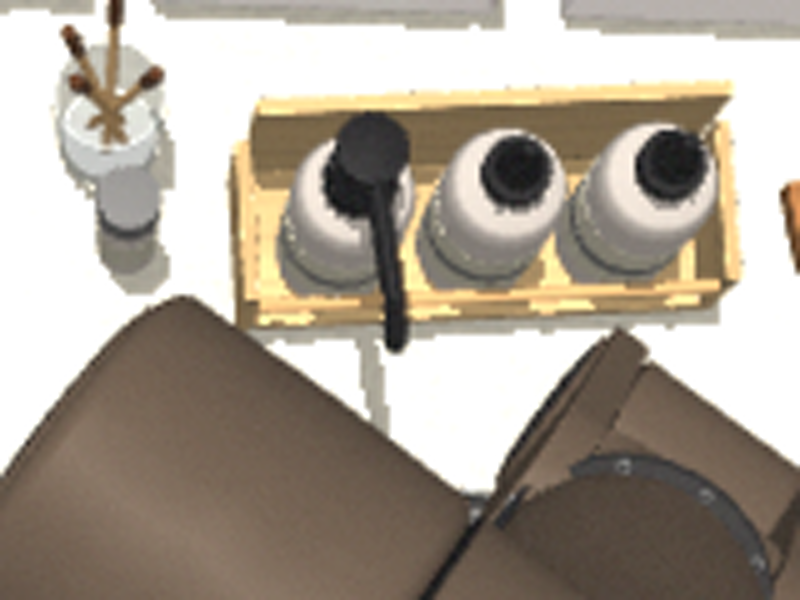

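```bash
python3 - <<'E'
from h import *
for u,v in ((640,345),(620,330),(500,470),(190,295)):
  print(u,v,[np.round(onz("top",260+u*.2,90+v*.2,z)[:2],3).tolist() for z in (.2,.3,.4,.6)])
P=lambda u,v,z:np.round(onz("top",260+u*.2,90+v*.2,z),4)
print(P(372,140,.218),P(397,343,.19),P(250,318,.055),P(735,285,.075),P(720,300,.055))
crop("scene",265,150,180,135,4.4,"pics/s4.png")
E
```

```text
640 345 [[0.56, -0.264], [0.537, -0.242], [0.515, -0.22], [0.47, -0.176]]
620 330 [[0.567, -0.254], [0.544, -0.233], [0.521, -0.212], [0.475, -0.169]]
500 470 [[0.495, -0.195], [0.478, -0.179], [0.461, -0.163], [0.427, -0.13]]
190 295 [[0.578, -0.041], [0.554, -0.038], [0.53, -0.034], [0.482, -0.027]]
[ 0.6538 -0.128   0.218 ] [ 0.559  -0.1451  0.19  ] [ 0.6002 -0.0801  0.055 ] [ 0.6227 -0.3435  0.075 ] [ 0.6189 -0.3403  0.055 ]
```

View pics/s4.png

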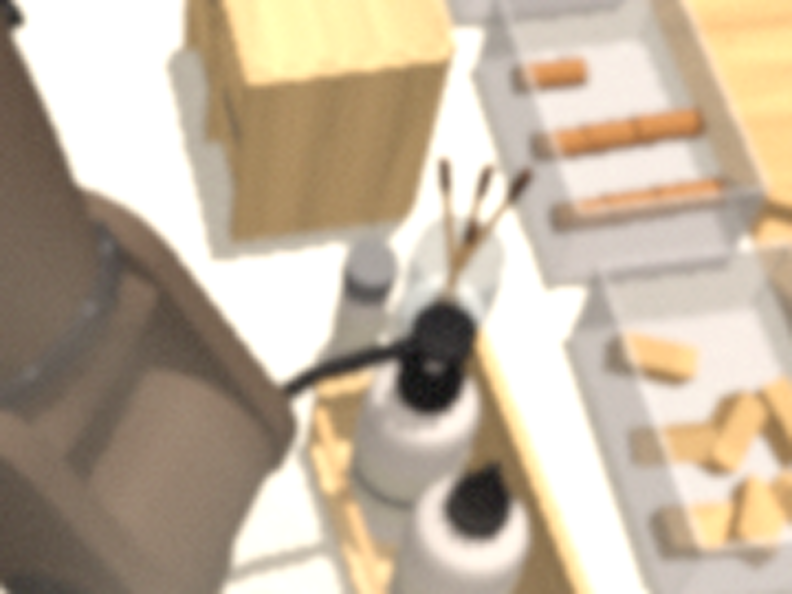

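```bash
python3 - <<'E'
from h import *
for dz in (0,.08,.12,.15,.18,.2,.22,.25,.3):
    u,v=proj("scene",[.397,.2165,.0906+dz]);a=((u-180)/.3,(v-90)/.3)
    u,v=proj("scene",[.516,.216,.1118+dz]);print(dz,np.round(a),np.round(((u-200)/.3,(v-60)/.3)))
E
```

```text
0 [226. 235.] [289. 305.]
0.08 [219. 174.] [288. 242.]
0.12 [214. 141.] [288. 208.]
0.15 [211. 115.] [288. 181.]
0.18 [208.  88.] [288. 153.]
0.2 [205.  69.] [288. 133.]
0.22 [203.  50.] [288. 113.]
0.25 [199.  19.] [288.  81.]
0.3 [192. -35.] [288.  25.]
```

Moving in at a slightly larger angle gives the wrist more room from the bottles.

Request:
{"api": "carry_out", "payload": {"increments": [[0, 0, 0, 4.6, 0.6], [0, 0, 0, 4.6, 0.6], [0, 0, 2, 0, 0.6], [0, 0, 1.8, 0, 0.6], [0.7, 1.5, 0, 0, 0.6], [0.7, 1.5, 0, 0, 0.6], [0.3, 1, 0, 0, 0.6], [0, 0, 0, 0, 0.6]]}}

```text
time_s: 11.25
tool_pos: [0.5118, -0.2407, 0.0253]
orientation: [0.794, 0.608, 0.0, 0.0]
contact_force: [0.5, 0.9, -1.6]
opening: 0.0628
```

```bash
python3 - <<'E'
from h import *
rel([.528,-.244,.0136])
crop("scene",265,150,180,135,4.4,"pics/s5.png")
E
```

```text
11.25 [ 0.5118 -0.2407  0.0253] xang 74.91363617772598 q6 -0.29330070472432745 F [ 0.5  0.9 -1.6] 0.062782555224631
cm [0.1  1.65 1.17]
```

View pics/s5.png

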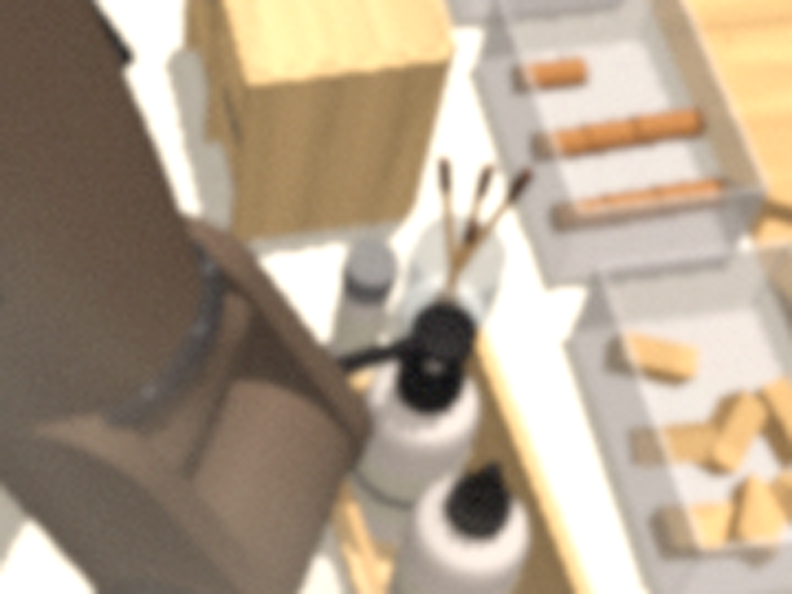

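The view is blocked, but pump and bottles are unmoved and forces are quiet. I'll finish the last 1.7 cm and set the tray down.

Request:
{"api": "carry_out", "payload": {"increments": [[0.1, 0.8, 0, 0, 0.6], [0, 0.8, 0, 0, 0.6], [0, 0, 0.5, 0, 0.6], [0, 0, 0.4, 0, 0.6], [0, 0, 0.2, 0, 0.6], [0, 0, 0, 0, 0.6]]}}

```text
time_s: 11.9
tool_pos: [0.5261, -0.2445, 0.0139]
orientation: [0.795, 0.607, -0.0, -0.0]
contact_force: [-0.2, 1.2, -0.3]
opening: 0.063
```

Request:
{"api": "carry_out", "payload": {"increments": [[0, 0, 0.1, 0, 0.6], [0, 0, 0, 0, 0.88], [0, 0, 0, 0, 0.88], [0, 0, 0, 0, 0.88], [0, 0, 0, 0, 0.88], [0, 0, -1, 0, 0.88], [0, 0, -2.5, 0, 0.88], [0, 0, -3, 0, 0.88], [0, -3, -3, 0, 0.88], [0, -4, 0, 0, 0.88]]}}

```text
time_s: 12.9
tool_pos: [0.4602, -0.227, 0.1118]
orientation: [0.795, 0.607, 0.001, 0.003]
contact_force: [-0.0, -0.0, -1.1]
opening: 0.075
```

Request:
{"api": "carry_out", "payload": {"increments": [[-3, 0, -3.5, 0, 0], [-3, 0, -3.5, 0, 0], [-3, 0, -3.5, 0, 0], [-3, 0, -3.5, 0, 0], [-3, 0, -2.5, 0, 0], [-3, 0, 0, 0, 0], [-3, 0, 0, 0, 0], [0, 0, 0, 0, 0]]}}

```text
time_s: 13.7
tool_pos: [0.4025, -0.4313, 0.2738]
orientation: [0.796, 0.606, -0.0, 0.0]
contact_force: [0.2, 1.0, -0.7]
opening: 0.0004
```

```bash
python3 - <<'E'
from h import *
rel([.651,-.1275,.25])
crop("top",260,90,160,120,5,"pics/t6.png")
E
```

```text
13.7 [ 0.4025 -0.4313  0.2738] xang 74.58956218489539 q6 -0.6625974778027021 F [ 0.2  1.  -0.7] 0.0003876638904986453
cm [35.89 15.88  2.36]
```

View pics/t6.png

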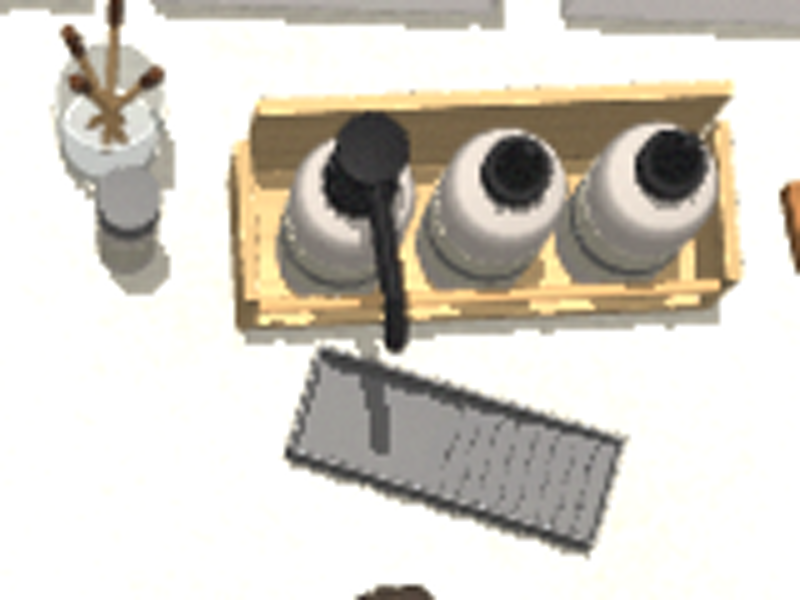

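The tray stands free and flat in front of the stand, rim corners at (321,349), (289,457), (625,437) and (590,551). The spout tip is at (397,343). I'll work out the well position from these.

```bash
python3 - <<'E'
from h import *
P=lambda u,v,z:onz("top",260+u*.2,90+v*.2,z)
c=[P(*p,.034) for p in((321,349),(289,457),(625,437),(590,551))]
w=(c[0]+c[1])/2;r=(c[2]+c[3])/2;a=(r-w)/np.linalg.norm(r-w);well=w+.04*a
h=P(372,142,.218)
print(np.round(c,4),np.linalg.norm(r-w),'ax',a,'well',well)
for e in (.19,): 
  s=P(397,343,e);d=s-h;d[2]=0;sp=h+.092*d/np.linalg.norm(d);print(h,s,np.linalg.norm(d),'mouth',sp)
  q=(sp-well)[:2];print('along',q@a[:2],'across',q@np.array([-a[1],a[0]]))
E
```

```text
[[ 0.5886 -0.1214  0.034 ]
 [ 0.527  -0.1047  0.034 ]
 [ 0.5441 -0.2921  0.034 ]
 [ 0.4794 -0.2727  0.034 ]] 0.17548272620081498 ax [-0.2623023  -0.96498575  0.        ] well [ 0.5473087  -0.15167591  0.034     ]
[ 0.65281764 -0.12800891  0.218     ] [ 0.55902611 -0.14505634  0.19      ] 0.09532820051232443 mouth [ 0.56230066 -0.14446116  0.218     ]
along -0.010894553769579275 across 0.012574582989258324
```

The mouth is inside the well but about 16 mm off centre. I'll regrip nearer the ramp end and shift the tray about 1 cm.

Request:
{"api": "carry_out", "payload": {"increments": [[3.5, 0, 2, 0, 0.88], [4, 0, 3, 0, 0.88], [4, 1, 3, 0, 0.88], [4, 1.5, 3, 0, 0.88], [3.8, 2, 3, 0, 0.88], [0, 2, 2.5, 0, 0.88], [0, 0, 2.5, 0, 0.88], [0, 0, 0, 0, 0.88]], "force": 40}}

```text
time_s: 14.55
tool_pos: [0.5136, -0.2611, 0.0841]
orientation: [0.794, 0.608, -0.001, -0.002]
contact_force: [-0.4, 0.4, 0.3]
opening: 0.075
```

```bash
python3 - <<'E'
from h import *
rel([.517,-.263,.0136])
E
```

```text
14.55 [ 0.5136 -0.2611  0.0841] xang 74.83304995571565 q6 -0.32059339061376557 F [-0.4  0.4  0.3] 0.07504340303529149
cm [-0.1   0.41  7.05]
```

Request:
{"api": "carry_out", "payload": {"increments": [[0, 0.3, 2, 0, 0.88], [0, 0.3, 2, 0, 0.88], [0, 0, 2, 0, 0.88], [0, 0, 1, 0, 0.88], [0, 0, 0, 0, 0.6], [0, 0, 0, 0, 0.6], [0, 0, 0, 0, 0.6], [0, 0, 0, 0, 0.6], [0, 0, 0, 0, 0.6]]}}

```text
time_s: 15.45
tool_pos: [0.5204, -0.2651, 0.017]
orientation: [0.795, 0.607, 0.0, 0.0]
contact_force: [0.3, 0.4, -0.6]
opening: 0.0628
```

Request:
{"api": "carry_out", "payload": {"increments": [[0, 0, -0.3, 0, 0.6], [0.5, 0.35, 0, 0, 0.6], [0.5, 0.35, 0, 0, 0.6], [0, 0, 0.2, 0, 0.6], [0, 0, 0.1, 0, 0.6], [0, 0, 0.1, 0, 0.6], [0, 0, 0, 0, 0.6]]}}

```text
time_s: 16.15
tool_pos: [0.5301, -0.2567, 0.0168]
orientation: [0.795, 0.607, 0.0, 0.0]
contact_force: [-0.2, 6.3, 16.6]
opening: 0.0632
```

Request:
{"api": "carry_out", "payload": {"increments": [[0, 0, -0.1, 0, 0.6], [0, 0, 0, 0, 0.88], [0, 0, 0, 0, 0.88], [0, 0, 0, 0, 0.88], [0, 0, 0, 0, 0.88], [0, 0, -1, 0, 0.88], [0, 0, -2.5, 0, 0.88], [0, 0, -3, 0, 0.88], [0, -3, -3, 0, 0.88], [0, -4, 0, 0, 0.88]]}}

```text
time_s: 17.15
tool_pos: [0.4633, -0.2395, 0.115]
orientation: [0.795, 0.607, 0.001, 0.003]
contact_force: [0.8, -1.1, -0.5]
opening: 0.0753
```

Request:
{"api": "carry_out", "payload": {"increments": [[-3, 0, -3.5, 0, 0], [-3, 0, -3.5, 0, 0], [-3, 0, -3.5, 0, 0], [-3, 0, -3.5, 0, 0], [-3, 0, -2.5, 0, 0], [-3, 0, 0, 0, 0], [-1, 0, 0, 0, 0], [0, 0, 0, 0, 0]]}}

```text
time_s: 17.95
tool_pos: [0.4114, -0.4225, 0.2764]
orientation: [0.795, 0.606, 0.0, -0.0]
contact_force: [-0.2, 0.5, 0.2]
opening: -0.0
```

```bash
python3 - <<'E'
from h import *
rel([.652,-.1277,.25])
crop("top",260,90,160,120,5,"pics/t7.png")
a=cv2.imread("pics/t6.png");b=cv2.imread("pics/t7.png")
for x,y,w,h in((440,385,195,175),(360,100,60,260),(275,440,60,30)):
    m=cv2.minMaxLoc(cv2.matchTemplate(b,a[y:y+h,x:x+w],cv2.TM_CCOEFF_NORMED));print(m[1],m[3][0]-x,m[3][1]-y)
E
```

```text
17.95 [ 0.4114 -0.4225  0.2764] xang 74.64439003058197 q6 -0.6427775453060435 F [-0.2  0.5  0.2] -3.279447621731011e-05
cm [34.8  15.4   2.65]
0.9706396460533142 -14 -17
0.9553292989730835 0 0
0.9419428110122681 -14 -18
```

Request:
{"api": "carry_out", "payload": {"increments": [[3, 1.3, 0, 0, 0], [4, 1.8, 0, 0, 0], [4, 1.8, 0, 0, 0], [4, 1.8, 0, 0, 0], [4, 1.8, 0, 0, 0], [4, 1.7, 0, 0, 0], [4, 1.8, 0, 0, 0], [4, 1.7, 0, 0, 0], [3.8, 1.7, 0, 0, 0], [0, 0, 0, 0, 0]]}}

```text
time_s: 19.0
tool_pos: [0.6539, -0.1211, 0.2757]
orientation: [0.793, 0.609, 0.0, -0.001]
contact_force: [-0.7, -0.8, -0.7]
opening: 0.0003
```

```bash
python3 - <<'E'
from h import *
rel([.652,-.1277,.222]);rel([.652,-.1277,.199])
E
```

```text
19.0 [ 0.6539 -0.1211  0.2757] xang 75.04693862492019 q6 -0.02224977284891759 F [-0.7 -0.8 -0.7] 0.00025163489215322736
cm [-0.69 -0.01  5.37]
19.0 [ 0.6539 -0.1211  0.2757] xang 75.04693862492019 q6 -0.02224977284891759 F [-0.7 -0.8 -0.7] 0.00025163489215322736
cm [-0.69 -0.01  7.67]
```

Request:
{"api": "carry_out", "payload": {"increments": [[-0.7, 0, 2, 0, 0], [0, 0, 2, 0, 0], [0, 0, 1.4, 0, 0], [0, 0, 0.5, 0, 0], [0, 0, 0.5, 0, 0], [0, 0, 0.4, 0, 0], [0, 0, 0.3, 0, 0], [0, 0, 0, 0, 0]]}}

```text
time_s: 19.8
tool_pos: [0.6503, -0.1332, 0.2063]
orientation: [0.795, 0.607, 0.0, -0.0]
contact_force: [-3.5, 3.6, 6.8]
opening: -0.0004
```

Request:
{"api": "carry_out", "payload": {"increments": [[0, 0, 0.3, 0, 0], [0, 0, 0.2, 0, 0], [0, 0, 0.1, 0, 0], [0, 0, 0, 0, 0]]}}

```text
time_s: 20.2
tool_pos: [0.6503, -0.1333, 0.2008]
orientation: [0.795, 0.607, 0.0, 0.0]
contact_force: [-3.9, 2.9, 8.6]
opening: 0.0003
```

Request:
{"api": "carry_out", "payload": {"increments": [[0, 0, 0.1, 0, 0], [0, 0, 0.1, 0, 0], [0, 0, 0.1, 0, 0], [0, 0, 0, 0, 0]]}}

```text
time_s: 20.6
tool_pos: [0.6505, -0.1332, 0.1995]
orientation: [0.795, 0.607, 0.001, 0.001]
contact_force: [-8.9, 3.7, 18.4]
opening: -0.0001
```

Request:
{"api": "carry_out", "payload": {"increments": [[0, 0, 0.1, 0, 0], [0, 0, 0, 0, 0], [0, 0, 0, 0, 0]]}}

```text
time_s: 20.9
tool_pos: [0.6505, -0.1332, 0.1993]
orientation: [0.795, 0.607, 0.001, 0.001]
contact_force: [-10.8, 4.6, 24.4]
opening: 0.0001
```

The head is on its hard stop: force climbs to 24 N with no further travel. Releasing and retreating.

Request:
{"api": "carry_out", "payload": {"increments": [[0, 0, -0.6, 0, 0], [0, 0, -0.8, 0, 0], [0, 0, -1, 0, 0], [0, 0, -2, 0, 0], [0, 0, -3, 0, 0], [-3.5, -2, -2, 0, 0], [-4, -2, 0, 0, 0], [-4, -2, 0, 0, 0], [-4, -2, 0, 0, 0], [-4, -2, 0, 0, 0]]}}

```text
time_s: 21.9
tool_pos: [0.5014, -0.2967, 0.2901]
orientation: [0.795, 0.607, 0.0, 0.001]
contact_force: [-0.0, -0.2, -0.1]
opening: 0.0003
```

Request:
{"api": "carry_out", "payload": {"increments": [[-4, -2, 0, 0, 0], [-4, -1, 0, 0, 0], [-4, 0, 0, 0, 0], [-4, 0, 0, 0, 0], [0, 0, 0, 0, 0], [0, 0, 0, 0, 0]]}}

```text
time_s: 22.5
tool_pos: [0.4311, -0.4426, 0.2894]
orientation: [0.795, 0.606, 0.0, 0.0]
contact_force: [-0.1, 0.6, -1.1]
opening: 0.0002
```

```bash
python3 - <<'E'
from h import *
rel([.6,-.1,.2])
crop("top",260,90,160,120,5,"pics/t8.png")
a=cv2.imread("pics/t7.png");b=cv2.imread("pics/t8.png")
for x,y,w,h in((425,370,195,170),(330,100,90,80),(380,300,35,60)):
    m=cv2.minMaxLoc(cv2.matchTemplate(b,a[y:y+h,x:x+w],cv2.TM_CCOEFF_NORMED));print(m[1],m[3][0]-x,m[3][1]-y)
top=cv2.resize(b,(600,450));f=cv2.resize(snapshot("top")[:,:,::-1],(200,150))
cv2.imwrite("pics/t8v.png",b)
E
```

```text
22.5 [ 0.4311 -0.4426  0.2894] xang 74.63914599075818 q6 -0.6373839454064564 F [-0.1  0.6 -1.1] 0.00021241401043760468
cm [37.51  7.21  8.94]
0.9996904134750366 0 0
0.9992721080780029 0 0
0.9992086291313171 0 0
```

View pics/t8v.png

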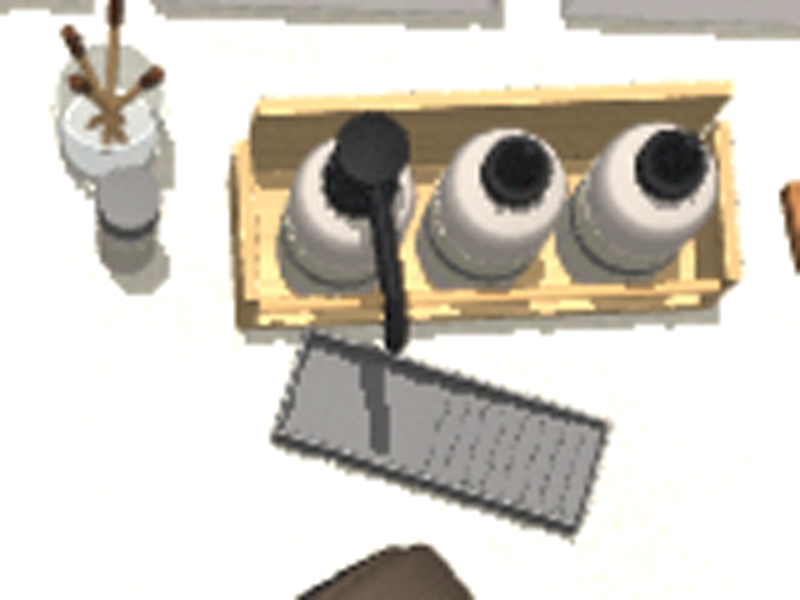

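The final picture shows the pump head up at (372,142), and both tray and spout are in exactly the same place as before the press. Nothing visible has been disturbed.

```bash
python3 -c "
from station import *
print(sign_off())"
```

```text
the job is handed in; nothing more can be done
None
```

I pulled the small tray out of the rack's lower left slot and stood it flat with its well under the pump's spout. I then pressed the pump head down to its stop and let it spring back up. The job was handed in at about 22.5 s, with the robot clear of everything.

- **Tray position:** the first placing left the spout about 16 mm off the well's centre, so I gripped the tray again and moved it about 1 cm. By my camera measurements and the measured shift, the spout is now about 5 mm off centre.
- **Pump press:** the force rose to 24 N with no further travel at a tool height of 0.199 m, which is the full 18 mm down. Afterwards the head matched its picture from before the press exactly.
- **Last checks:** image matching showed no movement of the tray or spout during the press. In the last picture the stand, bottles, jar and glue stick looked undisturbed. The tape, cup and other items outside that crop were not checked again at the end.
- **Small disagreements:**
  - The camera and gripper estimates of the tray's sideways position differed by about 5 mm.
  - The tool sat about 6 mm to one side of the head's centre while pressing.
  - The tray was briefly pressed onto the table with about 17 N during the second placing.

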